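# Gauge a moonstone with the sprung tweezers

## Robot

A 7-joint arm with a two-finger parallel gripper is mounted at the origin on the work surface. World frame = base frame: x ahead of the robot, y to its left, z up, the work surface at z = 0. Lengths are in m, angles in degrees, forces in N, time in s.
With the tool pointing down it reaches from about 0.4 to 0.9 m from the base axis. Payload 5.5 kg.
Tool frame: the origin (TCP) lies where the fingers leave the gripper's body, on its centre line; the fingertips stand 73 mm ahead of it and the grasp point (between the pads) lies 54 mm ahead of it; z points along the fingers, y is the line along which they close (so a half turn about z gives the same grasp; the last joint's range is limited). The gripper opens to 85 mm and grips with 20 to 120 N. Pads are 22 mm wide; open, the fingers measure 114 mm over their backs; the gripper's body (76 mm by 85 mm) begins 54 mm behind the grasp point. The pads swing forward as they close: fully open they stand 13 mm farther back than shut.
Start: joints at [86.643, 28.699, -24.465, 88.831, 12.651, 65.22, -12.049], TCP at [0.206, -0.617, 0.304] pointing down, gripper open.
Joint ranges: [-164.97, 164.97], [-17.58, 116.51], [-87.97, 89.64], [11.32, 138.91], [-80.73, 260.73], [10.89, 115.49], [-147.41, 147.41]. Speed limits (degrees/s): [147.25, 147.25, 180, 180, 180, 180, 180].

## Interface

Orientations are given as a 3x3 rotation matrix whose columns are the frame's x, y, z axes.
In Python, from rig import arm, optics gives the robot as it stands.
- The arm moves only by the tool servo_tool, never from a script. Its argument "rows" is a list of rows, each an object with "rotation": the turn, a rotation vector about the tool's x, y, z each as a share of 180 degrees, from -1 to 1, a list of three; "xyz": the shift along the tool's x, y, z each as a share of 400 mm, from -1 to 1, a list of three; "hand": the gripper command: -1 is shut, 1 is fully open, values between are in proportion. A call has 1 to 5 rows; each row is the pose to reach, as a shift and turn from the pose commanded when the call began, along the tool's axes at that moment, turning the shorter way round; what a row does not reach only later rows make up. A row lasts 1/10 s, in which the tool goes at most 50 mm and 8.59 degrees, less where a joint would pass 70% of its speed; a pose out of reach is approached as far as the arm can. A call with a number of a shift or a turn outside -1 to 1 is refused whole. A call with a gripper value outside its range is refused whole. The fingers move at their own pace and stop on an object; "squeeze" is the grip in N (left out, the last holds). Time passes only in rows, so rows that repeat a pose let the fingers close. It gives the time, the measured TCP pose, the force, the opening and the grip force at its end, in the units of the state.
- arm.read_state(): the state, without advancing time (a new reading comes with each control period).
- optics.get_image(name): name is "side" or "top" or "wrist"; returns a dict with "color" (400x640x3 uint8, red, green, blue), "fx", "fy", "cx", "cy" (pixels), "dist" ([k1, k2, p1, p2, k3] as OpenCV has them; the pictures are not rectified), "rvec" (rotation vector, rad) and "tvec" (3), from world to camera coordinates, as OpenCV has them; the wrist camera has in their place "mount" (4x4, takes a point from camera to tool coordinates, whose origin is the TCP and whose axes are the flange's). Camera axes: x right, y down, z forward; pixel columns grow to the right and rows downward; lengths in m; the calibration is good to about 2 mm. A picture is of the moment at which its call begins: read the wrist's pose just before it. There is no depth.
- arm.hand_in(): hands the job in; it is judged then, once.
The state is a dict: "t": time; "joint_positions": joint angles; "qvel": joint speeds; "effort": joint torques, N m; "ee_pos": TCP position; "tool_rot": TCP orientation; "contact_force": force on the tool from outside, world axes, zero at the start; "ft_torque": the same for the moment, N m; "grip_width": finger opening in m; "finger_force": force on a finger pad.
Only numpy, scipy, OpenCV 4.12 (cv2) and the standard library are available. Lean on these libraries where they do the work, as an engineer would, in place of code of your own. Each camera call takes 0.05 s, during which the arm holds its last target. There are 200 camera calls.

## Task

Take the gauge tweezers from their rest and bring them, level and in line with its length, over the blue moonstone on the sorting pad: tips centred over it, one above each long side, about a centimetre clear of its top. Squeeze the tweezers until their pointer stands in the red band of the scale (tips 20 mm apart) and hold that gap steady there for two seconds, then finish still holding them so. Touch no stone and leave everything else on the counter where it is.

Things in the scene. Friction and masses are not known exactly. Their poses are not given: they have to be found in the camera images.
- tweezers: sprung steel gauge tweezers, about 46 g, 180 mm from hinge to tips, flat on the rest, blades side by side. Origin on the hinge in the round heel (13 mm across), at mid-height; x along the middle line of the unsqueezed blades to the tips, +y to the blade with the brass scale, z up. The frame goes with that blade: squeezed, the true middle line lies half the squeeze angle to its +y side
- grip (a point): midway between the black finger grips at rest, 105 mm from the hinge, 75 mm short of the tips, near the balance point, at mid-height. Each grip is a flat upright plate 36 mm long (x), 11 mm high. Outer faces 30 mm apart at rest, 20.7 mm (and parallel) when the tips are 20 mm apart; each 1 mm less there closes the tips by 1.7 mm. Hold them squeezed by 5 mm or more: less can slip
- squeeze (a joint): closing angle (rad) of the blade without scale: 0 at rest (tips 36 mm apart), 0.089 at 20 mm (middle of the red band), 0.19 nearly shut; tip gap in mm = 36 - 180 x angle. Sprung open: squeezing at the grips takes about 0.7 N at the start, 5 N at 20 mm, 10 N nearly shut
- tip_a (a point): inner face of the tip of the blade with the scale (+y side), mid-height; the tips are 5 mm high
- tip_b (a point): inner face of the tip of the other blade (-y side), mid-height
- red_mark (a point): middle of the red band on the brass scale arc, which lies flat across the top of the blades 140 mm from the hinge, 7 mm above mid-height, on the +y blade. Black lines at tip gaps of 10, 15, 20, 25, 30 mm; the red band spans 18 to 22 mm
- pointer (a point): tip of the other blade's black pointer, at the front edge of the scale arc; it meets the red mark when the tips are 20 mm apart
- rest: fixed tweezers rest: ivory base 150 x 64 x 4 mm and two grey cross bars 8 mm thick at x = -55 and +50 mm, tops 26 mm above the counter, upturned ends to 36 mm, 60 mm wide at most. Origin centre of its underside; tweezers point to its +x, their grips over its middle within 4 mm, mid-height 31 mm above the counter
- pad: fixed black velvet sorting pad with a pale border, 150 x 180 x 4 mm; origin centre of its underside; the three cabochons lie on it in a row across its y, 55 mm apart, in any order
- blue_stone: the blue moonstone, an oval domed cabochon, 28 mm long (x), 20 mm wide (y), 10 mm high, about 10 g, loose on the pad; origin at the centre of its flat underside, z up
- white_stone: white moonstone, an oval domed cabochon, 28 mm long (x), 20 mm wide (y), 10 mm high, about 10 g, loose on the pad; origin at the centre of its flat underside, z up
- peach_stone: peach moonstone, an oval domed cabochon, 28 mm long (x), 20 mm wide (y), 10 mm high, about 10 g, loose on the pad; origin at the centre of its flat underside, z up
- loupe: folding loupe, steel ring 26 mm across and 16 mm high with a black case to its -x, 60 mm long in all; origin under the ring
- gem_jar: round white gem jar with glass lid, 41 mm across, 22 mm high, pale stone on top; origin under its centre
- gem_jar2: the same gem jar with a purple stone on top
- phone: black phone, 150 x 72 x 8 mm, lying flat; origin under its centre

How it is judged:
By the outcome, as a careful person would: the job done as asked, in the order asked, and still so for the second after the job is handed in, while the arm keeps its last pose, push and grip.
It also fails if it takes over 38 s, if anything falls off the work surface, if the arm or the gripper's body presses on something with over 40 N, if the wrist force passes 120 N, or if a joint passes its speed limit or range.

## Working session

There is one attempt and no reset: what is moved stays moved. The work goes in short steps, Python scripts to look and compute and a tool call to move; the robot and the scene stay as the last step left them, time stands still between calls to the robot, and variables do not carry over. Pictures are saved under pics/ and viewed, at most 10 in all, crops included, and the job is handed in when it is done.

Besides the shell and the picture viewer there is one more tool, called by a JSON object that holds its "op" and its "data". servo_tool: Moves the arm, as the interface text tells. Its arguments: {"type":"object","properties":{"rows":{"type":"array"},"squeeze":{"type":"number"}},"required":["rows"]}

```bash
ls; mkdir -p pics
python3 - <<'E'
from rig import arm, optics
import cv2
s=arm.read_state(); print(s)
for n in ("top","side"):
    im=optics.get_image(n); cv2.imwrite(f"pics/{n}0.png",im["color"][:,:,::-1])
    print(n,{k:v for k,v in im.items() if k!="color"})
E
```

```text
pics
{'t': 0.0, 'joint_positions': array([ 86.64180374,  28.75531295, -24.45240733,  88.89217154,
        12.64903654,  65.21956718, -12.05007457]), 'qvel': array([-0.02279106, -0.07063741,  0.0395004 ,  0.11355661, -0.03593907,
       -0.09579009,  0.04900264]), 'effort': array([ 9.06472815e-04, -5.69517982e+01, -5.81543058e+00, -2.80931389e+01,
        1.06710359e-02,  1.22021878e-02, -6.21542813e-05]), 'ee_pos': array([ 0.2053616 , -0.61611616,  0.30283621]), 'tool_rot': array([[ 9.48659066e-01,  3.16299993e-01, -5.39678193e-04],
       [ 3.16300439e-01, -9.48657135e-01,  1.91620954e-03],
       [ 9.41274938e-05, -1.98853000e-03, -9.99998018e-01]]), 'contact_force': array([-0.14358921,  0.34245484, -0.18146995]), 'ft_torque': array([ 0.04687613, -0.02789763, -0.03494638]), 'finger_force': 0.0, 'grip_width': 0.08521404673018709}
top {'fx': 452.3329337602729, 'fy': 452.3329337602729, 'cx': 319.8513904900834, 'cy': 199.16940870808824, 'dist': array([0.01184289, 0.        , 0.        , 0.        , 0.        ]), 'rvec': array([ 2.16998984, -2.22637459,  0.0955508 ]), 'tvec': array([0.01429998, 0.63291799, 1.00112684])}
side {'fx': 464.68809964189717, 'fy': 464.68809964189717, 'cx': 320.64636206574505, 'cy': 199.6943977374778, 'dist': array([-0.01285056,  0.        ,  0.        ,  0.        ,  0.        ]), 'rvec': array([ 0.55941556, -2.46355275,  1.41473711]), 'tvec': array([0.53596079, 0.18761344, 0.74046705])}
```

View pics/top0.png

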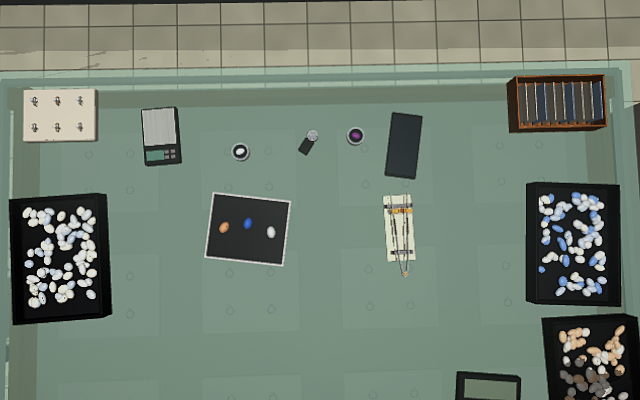

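View pics/side0.png

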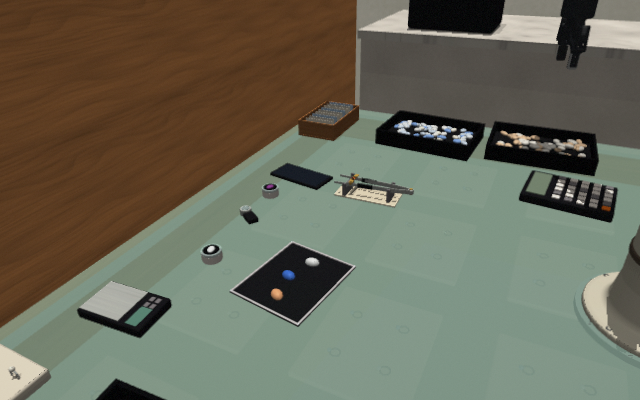

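The top view shows the tweezers with the hinge near (405,274) and the tips near (398,200), and the blue stone near (248,224) with the pad around it. The side view agrees. I'll zoom in and measure.

```bash
cat > h.py <<'E'
import numpy as np, cv2
def ray(im,uv,pose=None):
    K=np.array([[im["fx"],0,im["cx"]],[0,im["fy"],im["cy"]],[0,0,1]])
    n=cv2.undistortPoints(np.array(uv,float).reshape(-1,1,2),K,im["dist"]).reshape(-1,2)
    d=np.c_[n,np.ones(len(n))]
    if "rvec" in im:
        R=cv2.Rodrigues(im["rvec"])[0]; return -R.T@im["tvec"], d@R
    p,Rt=pose; M=im["mount"]; R=Rt@M[:3,:3]; return p+Rt@M[:3,3], d@R.T
def at_z(im,uv,z,pose=None):
    c,d=ray(im,uv,pose); return c+d*((np.asarray(z)-c[2])/d[:,2])[:,None]
def proj(im,P,pose=None):
    K=np.array([[im["fx"],0,im["cx"]],[0,im["fy"],im["cy"]],[0,0,1]]); P=np.array(P,float).reshape(-1,3)
    if "rvec" in im: rv,tv=im["rvec"],im["tvec"]
    else:
        p,Rt=pose; M=im["mount"]; R=Rt@M[:3,:3]; c=p+Rt@M[:3,3]; rv=cv2.Rodrigues(R.T)[0]; tv=-R.T@c
    return cv2.projectPoints(P,rv,tv,K,im["dist"])[0].reshape(-1,2)
E
python3 - <<'E'
from rig import arm, optics
from h import *
im=optics.get_image("top"); c=im["color"]
a=cv2.resize(c[185:285,375:425],None,fx=6,fy=6,interpolation=cv2.INTER_CUBIC)
b=cv2.resize(c[185:285,200:300],None,fx=5,fy=5,interpolation=cv2.INTER_CUBIC)
b=cv2.copyMakeBorder(b,0,100,0,0,cv2.BORDER_CONSTANT)
cv2.imwrite("pics/z.png",np.hstack([a,b])[:,:,::-1])
hsv=cv2.cvtColor(c,cv2.COLOR_RGB2HSV).astype(int); H,S,V=hsv[...,0],hsv[...,1],hsv[...,2]
sub=np.zeros(H.shape,bool); sub[200:255,214:282]=1
for n,m in dict(blue=(H>100)&(H<130)&(S>120)&(V>70),peach=(H<20)&(S>80)&(V>100),white=(S<60)&(V>130)).items():
    y,x=np.nonzero(m&sub); 
    uv=np.c_[x,y]; mu=uv.mean(0); W=at_z(im,uv,np.full(len(uv),.008))
    e,v=np.linalg.eigh(np.cov(W[:,:2].T)); print(n,len(x),mu,W.mean(0),"ax",4*np.sqrt(e),np.degrees(np.arctan2(v[1,1],v[0,1])))
print("hinge,tips",at_z(im,[[405,274],[398,200]],[.031,.031]))
print("padcorners",at_z(im,[[213,193],[290,201],[283,265],[206,257]],[.004]*4))
print("rest",at_z(im,[[384,196],[410,194],[414,259],[388,262]],[.004]*4))
E
```

```text
blue 83 [247.30120482 222.92771084] [0.58397083 0.16394152 0.008     ] ax [0.02007267 0.02736043] 165.90664746665198
peach 80 [223.6 226.9] [0.57638615 0.21758206 0.008     ] ax [0.01941579 0.02706485] 143.0033582518382
white 84 [271.55952381 226.17857143] [0.57520442 0.10912968 0.008     ] ax [0.02195813 0.11493908] 168.62821786271806
hinge,tips [[ 0.46134414 -0.1862392   0.031     ]
 [ 0.62615786 -0.17692594  0.031     ]]
padcorners [[0.65438872 0.241485   0.004     ]
 [0.6316708  0.0662166  0.004     ]
 [0.48657423 0.08526213 0.004     ]
 [0.5094925  0.25876158 0.004     ]]
rest [[ 0.63778849 -0.15022901  0.004     ]
 [ 0.64091603 -0.2104855   0.004     ]
 [ 0.49188425 -0.21373083  0.004     ]
 [ 0.48670765 -0.15395726  0.004     ]]
```

View pics/z.png

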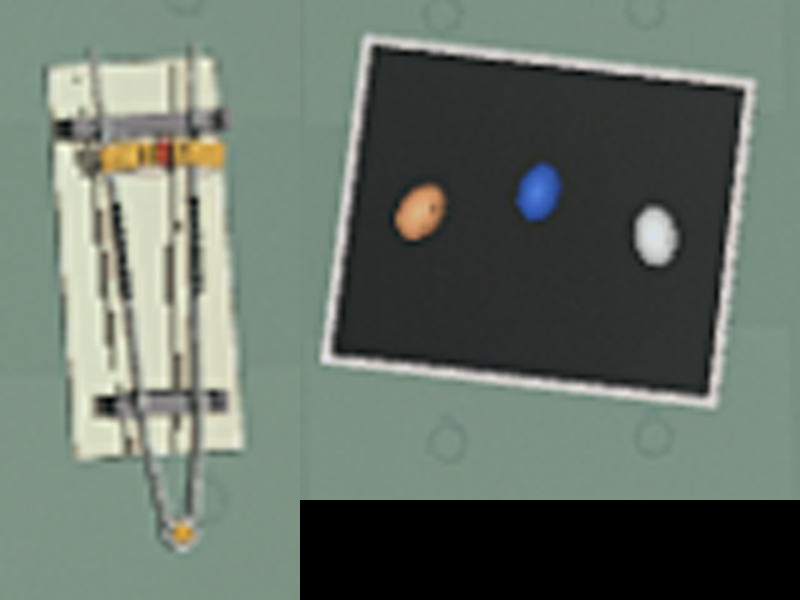

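```bash
cat >> h.py <<'E'
from scipy.spatial.transform import Rotation as Ro
def down(deg):
    a=np.radians(deg); return np.array([[np.cos(a),np.sin(a),0],[np.sin(a),-np.cos(a),0],[0,0,-1.]])
def move(s,p,R):
    "shares of 400 mm / 180 deg from state s to TCP pose p,R"
    R0=s["tool_rot"]; d=R0.T@(np.array(p)-s["ee_pos"])/.4
    r=Ro.from_matrix(R0.T@R).as_rotvec()/np.pi
    print("xyz",d.round(4).tolist(),"rot",r.round(4).tolist())
E
python3 - <<'E'
from rig import arm, optics
from h import *
im=optics.get_image("top")
P=at_z(im,[[405.2,273.8],[390.3,193.7],[407,193]],[.031]*3); print(P.round(4))
h=P[0]; t=(P[1]+P[2])/2; u=(t-h); L=np.linalg.norm(u); a=np.degrees(np.arctan2(u[1],u[0]))
g=h+u/L*.105; print("len",L,"heading",a,"grip",g,"gap",np.linalg.norm(P[1]-P[2]))
c=np.array([[213,193],[290,201],[283,265],[206,257]]); 
s=arm.read_state(); move(s,[g[0]-.03,g[1],.26],down(a))
s=arm.read_state(); print(optics.get_image("wrist")["mount"].round(3))
E
```

```text
[[ 0.4618 -0.1867  0.031 ]
 [ 0.6408 -0.1601  0.031 ]
 [ 0.6414 -0.1978  0.031 ]]
len 0.17946898477224785 heading 2.472535407941707 grip [ 0.56667345 -0.18217185  0.031     ] gap 0.03766440619561162
xyz [1.1289, -0.7676, 0.1091] rot [-0.0004, 0.0, 0.0887]
[[ 0.    -0.954 -0.3    0.077]
 [ 1.     0.     0.    -0.001]
 [-0.    -0.3    0.954 -0.071]
 [ 0.     0.     0.     1.   ]]
```

{"op": "servo_tool", "data": {"rows": [{"rotation":[0,0,-0.0],"xyz":[0.12,-0.08,0],"hand":1},{"rotation":[0,0,0.04],"xyz":[0.23,-0.15,0.02],"hand":1},{"rotation":[0,0,0.06],"xyz":[0.34,-0.23,0.03],"hand":1},{"rotation":[0,0,0.08],"xyz":[0.45,-0.3,0.04],"hand":1},{"rotation":[0,0,0.0887],"xyz":[0.56,-0.38,0.05],"hand":1}]}}

```text
t: 0.75
ee_pos: [0.3582, -0.4174, 0.2855]
tool_rot: [[0.999, 0.041, 0.0], [0.041, -0.999, -0.0], [0.0, 0.0, -1.0]]
contact_force: [1.2, 0.4, 0.6]
grip_width: 0.0853
finger_force: 0.0
```

Run:
```python
from rig import arm
from h import *
s=arm.read_state(); print(s["t"],s["ee_pos"]); move(s,[.562,-.182,.24],down(2.5))
```

```text
0.75 [ 0.3582397  -0.41739117  0.2855319 ]
xyz [0.533, -0.5672, 0.1137] rot [0.0002, -0.0001, -0.0009]
```

{"op": "servo_tool", "data": {"rows": [{"rotation":[0,0,0],"xyz":[0.53,-0.57,0.114],"hand":1},{"rotation":[0,0,0],"xyz":[0.53,-0.57,0.114],"hand":1},{"rotation":[0,0,0],"xyz":[0.53,-0.57,0.114],"hand":1},{"rotation":[0,0,0],"xyz":[0.53,-0.57,0.114],"hand":1},{"rotation":[0,0,0],"xyz":[0.53,-0.57,0.114],"hand":1}]}}

```text
t: 1.25
ee_pos: [0.5187, -0.2293, 0.2492]
tool_rot: [[0.999, 0.043, 0.0], [0.043, -0.999, -0.0], [0.0, 0.0, -1.0]]
contact_force: [1.0, -1.7, -0.7]
grip_width: 0.0856
finger_force: 0.0
```

Run:
```python
from rig import arm
from h import *
s=arm.read_state(); print(s["t"],s["ee_pos"]); move(s,[.562,-.182,.24],down(2.5))
```

```text
1.25 [ 0.51869552 -0.22933025  0.24920724]
xyz [0.1132, -0.1136, 0.023] rot [0.0002, -0.0001, -0.0003]
```

{"op": "servo_tool", "data": {"rows": [{"rotation":[0,0,0],"xyz":[0.11,-0.11,0.023],"hand":1},{"rotation":[0,0,0],"xyz":[0.11,-0.11,0.023],"hand":1},{"rotation":[0,0,0],"xyz":[0.11,-0.11,0.023],"hand":1},{"rotation":[0,0,0],"xyz":[0.11,-0.11,0.023],"hand":1}]}}

```text
t: 1.65
ee_pos: [0.559, -0.186, 0.2398]
tool_rot: [[0.999, 0.043, -0.001], [0.043, -0.999, -0.001], [-0.001, 0.001, -1.0]]
contact_force: [-0.1, -0.6, -0.1]
grip_width: 0.0856
finger_force: 0.0
```

Run:
```python
from rig import arm,optics
from h import *
s=arm.read_state(); im=optics.get_image("wrist"); cv2.imwrite("pics/w1.png",im["color"][:,:,::-1])
pose=(s["ee_pos"],s["tool_rot"]); print(s["t"],pose)
u=np.array([np.cos(np.radians(2.5)),np.sin(np.radians(2.5)),0]); h=np.array([.4618,-.1867,.031])
print(proj(im,[h,h+.105*u,h+.18*u],pose))
```

```text
1.65 (array([ 0.5590382 , -0.18602598,  0.23982279]), array([[ 9.99093972e-01,  4.25416684e-02, -1.20072579e-03],
       [ 4.25408078e-02, -9.99094461e-01, -7.33438993e-04],
       [-1.23084020e-03,  6.81694632e-04, -9.99999010e-01]]))
[[314.60211182 274.27721719]
 [314.24265827 183.12921587]
 [313.94022095 104.79140555]]
```

View pics/w1.png

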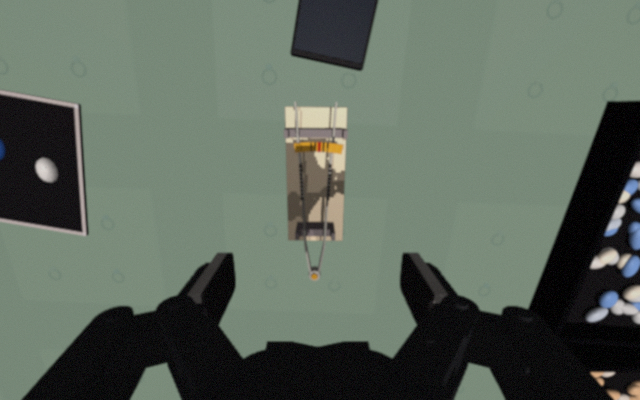

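The wrist view shows the hinge at (314,275) and the tip middle at (316,103), within 2 mm of what the top view gave. I'll check the finger length in the open state and compute the descent.

Run:
```python
from rig import arm,optics
from h import *
s=arm.read_state(); im=optics.get_image("wrist"); pose=(np.zeros(3),np.eye(3))
for z in (.047,.06,.073,.086): print(z,proj(im,[[.011,-.0425,z],[-.011,-.0425,z],[.011,.0425,z]],pose).round(0).tolist())
print(s["ee_pos"]); move(s,[.567,-.183,.10],down(2)); move(s,[.567,-.183,.088],down(2))
```

```text
0.047 [[227.0, 261.0], [232.0, 301.0], [410.0, 261.0]]
0.06 [[235.0, 248.0], [239.0, 285.0], [402.0, 248.0]]
0.073 [[241.0, 237.0], [244.0, 272.0], [395.0, 237.0]]
0.086 [[247.0, 228.0], [250.0, 261.0], [390.0, 228.0]]
[ 0.55866769 -0.18699616  0.2399388 ]
xyz [0.0216, -0.0095, 0.3498] rot [0.0004, 0.0004, 0.0019]
xyz [0.0217, -0.0096, 0.3798] rot [0.0004, 0.0004, 0.0019]
```

{"op": "servo_tool", "data": {"rows": [{"rotation":[0,0,0.002],"xyz":[0.022,-0.01,0.1],"hand":1},{"rotation":[0,0,0.002],"xyz":[0.022,-0.01,0.2],"hand":1},{"rotation":[0,0,0.002],"xyz":[0.022,-0.01,0.29],"hand":0.2},{"rotation":[0,0,0.002],"xyz":[0.022,-0.01,0.35],"hand":0.0},{"rotation":[0,0,0.002],"xyz":[0.022,-0.01,0.377],"hand":0.0}]}}

```text
t: 2.25
ee_pos: [0.5658, -0.1826, 0.0869]
tool_rot: [[0.999, 0.034, -0.004], [0.034, -0.999, 0.0], [-0.004, -0.0, -1.0]]
contact_force: [-0.4, -0.4, -0.4]
grip_width: 0.0442
finger_force: 0.0
```

Run:
```python
from rig import arm,optics
from h import *
s=arm.read_state(); im=optics.get_image("wrist"); print(s["t"],s["ee_pos"],s["grip_width"],s["contact_force"])
cv2.imwrite("pics/w2.png",im["color"][:,:,::-1]); move(s,[.567,-.183,.089],down(2))
```

```text
2.25 [ 0.56581665 -0.18257317  0.08690756] 0.04419653593969124 [-0.41329442 -0.42214132 -0.37889174]
xyz [0.0029, 0.0012, -0.0052] rot [-0.0001, 0.0013, -0.0004]
```

View pics/w2.png

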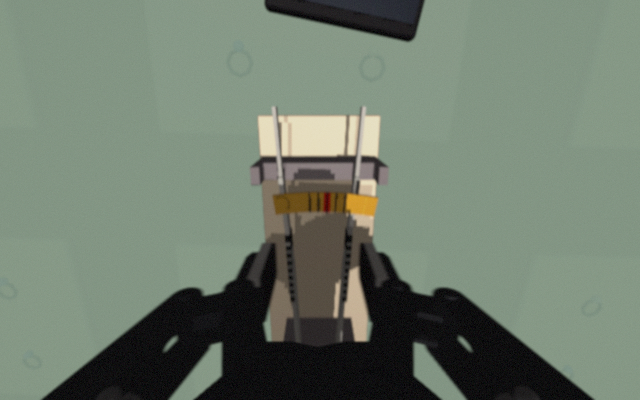

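{"op": "servo_tool", "data": {"rows": [{"rotation":[0,0.001,0],"xyz":[0.003,0.001,-0.005],"hand":-0.2},{"rotation":[0,0.001,0],"xyz":[0.003,0.001,-0.005],"hand":-0.35},{"rotation":[0,0.001,0],"xyz":[0.003,0.001,-0.005],"hand":-0.44},{"rotation":[0,0.001,0],"xyz":[0.003,0.001,-0.005],"hand":-0.44},{"rotation":[0,0.001,0],"xyz":[0.003,0.001,-0.005],"hand":-0.44}], "squeeze": 20}}

```text
t: 2.8
ee_pos: [0.5706, -0.1814, 0.0927]
tool_rot: [[0.999, 0.037, 0.006], [0.037, -0.999, -0.001], [0.006, 0.001, -1.0]]
contact_force: [0.4, -0.8, 4.3]
grip_width: 0.0244
finger_force: 3.3
```

Run:
```python
from rig import arm,optics
from h import *
s=arm.read_state(); im=optics.get_image("wrist"); print(s["t"],s["ee_pos"],s["grip_width"],s["finger_force"],s["contact_force"])
print(proj(im,[[0,0,.058],[.018,0,.058],[-.018,0,.058],[.035,0,.05],[.075,0,.058]],(np.zeros(3),np.eye(3))))
cv2.imwrite("pics/w3.png",im["color"][:,:,::-1])
```

```text
2.8 [ 0.5705917  -0.18137375  0.09272449] 0.024373629157211557 3.3223669230937958 [ 0.39496095 -0.83019814  4.2809913 ]
[[318.52167825 269.12230591]
 [318.58748402 236.981632  ]
 [318.46026648 298.90943085]
 [318.73383896 209.77918843]
 [318.82973885 116.61026358]]
```

View pics/w3.png

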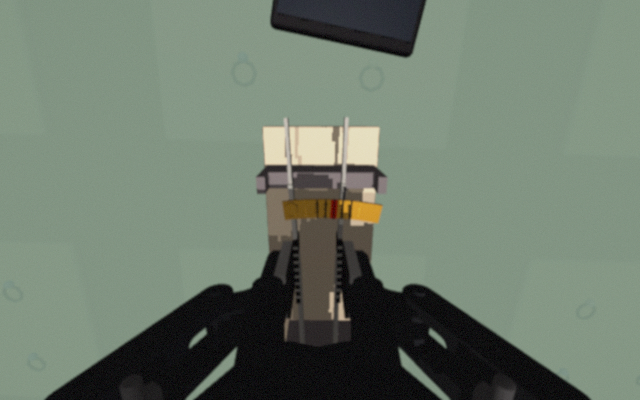

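{"op": "servo_tool", "data": {"rows": [{"rotation":[0,0,0],"xyz":[0,0,0],"hand":-0.44},{"rotation":[0,0,0],"xyz":[0,0,0],"hand":-0.44},{"rotation":[0,0,0],"xyz":[0,0,0],"hand":-0.44}]}}

```text
t: 3.15
ee_pos: [0.5703, -0.1814, 0.0918]
tool_rot: [[0.999, 0.037, 0.005], [0.037, -0.999, -0.001], [0.005, 0.001, -1.0]]
contact_force: [1.5, -2.5, 4.2]
grip_width: 0.0238
finger_force: 3.4
```

{"op": "servo_tool", "data": {"rows": [{"rotation":[0,0,0],"xyz":[0,0,-0.02],"hand":-0.44},{"rotation":[0,0,0],"xyz":[0,0,-0.05],"hand":-0.44},{"rotation":[0,0,0],"xyz":[0,0,-0.1],"hand":-0.44},{"rotation":[0,0,0],"xyz":[0,0,-0.14],"hand":-0.44},{"rotation":[0,0,0],"xyz":[0,0,-0.14],"hand":-0.44}]}}

```text
t: 3.65
ee_pos: [0.5709, -0.181, 0.1501]
tool_rot: [[0.999, 0.037, 0.007], [0.037, -0.999, -0.001], [0.007, 0.001, -1.0]]
contact_force: [1.7, -0.3, 0.3]
grip_width: 0.024
finger_force: 3.2
```

Run:
```python
from rig import arm,optics
from h import *
s=arm.read_state(); im=optics.get_image("wrist"); sd=optics.get_image("side"); print(s["t"],s["ee_pos"],s["tool_rot"].round(4).tolist(),s["grip_width"],s["finger_force"],s["contact_force"])
a=im["color"][80:320,200:440]; p=proj(sd,[s["ee_pos"]-[0,0,.058]])[0].astype(int); print(p)
x0,y0=p[0]-60,p[1]-40
b=cv2.resize(sd["color"][y0:y0+80,x0:x0+120],None,fx=3.3,fy=6,interpolation=cv2.INTER_CUBIC)
b=cv2.resize(sd["color"][y0:y0+120,x0:x0+100],(400,480),interpolation=cv2.INTER_CUBIC); print(x0,y0)
cv2.imwrite("pics/w4.png",np.hstack([cv2.resize(a,(400,480)) ,b])[:,:,::-1])
```

```text
3.65 [ 0.5708937  -0.18097652  0.15007632] [[0.9993, 0.037, 0.0072], [0.037, -0.9993, -0.001], [0.0072, 0.0013, -1.0]] 0.02395236967859398 3.150297738611698 [ 1.71500748 -0.32411715  0.25520397]
[365 159]
305 119
```

View pics/w4.png

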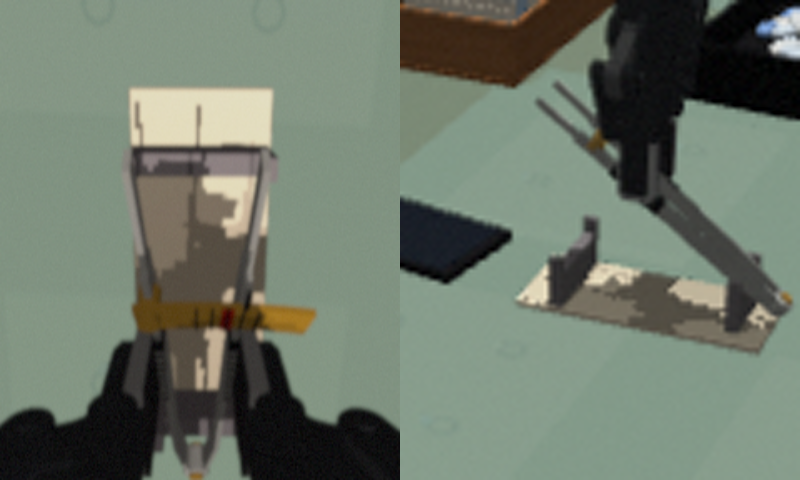

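The crop shows the tweezers pivoted in the pads: tips up, heel dropped roughly 35°. They were gripped ahead of the balance point on plates that weren't yet parallel. I'll lower them back along the same path so the rear bar levels them, then regrip farther back and tighter.

{"op": "servo_tool", "data": {"rows": [{"rotation":[0,0,0],"xyz":[0,0,0.03],"hand":-0.44},{"rotation":[0,0,0],"xyz":[0,0,0.06],"hand":-0.44},{"rotation":[0,0,0],"xyz":[0,0,0.085],"hand":-0.44},{"rotation":[0,0,0],"xyz":[0,0,0.11],"hand":-0.44},{"rotation":[0,0,0],"xyz":[0,0,0.125],"hand":-0.44}]}}

```text
t: 4.25
ee_pos: [0.5688, -0.1806, 0.0954]
tool_rot: [[0.999, 0.037, 0.001], [0.037, -0.999, 0.001], [0.001, -0.001, -1.0]]
contact_force: [-0.2, -0.6, 0.0]
grip_width: 0.024
finger_force: 3.2
```

{"op": "servo_tool", "data": {"rows": [{"rotation":[0,0,0],"xyz":[0,0,0.007],"hand":-0.44},{"rotation":[0,0,0],"xyz":[0,0,0.014],"hand":-0.44},{"rotation":[0,0,0],"xyz":[0,0,0.014],"hand":-0.44}]}}

```text
t: 4.55
ee_pos: [0.5697, -0.1808, 0.0917]
tool_rot: [[0.999, 0.037, 0.003], [0.037, -0.999, 0.0], [0.003, 0.0, -1.0]]
contact_force: [-0.2, 0.3, 0.3]
grip_width: 0.0237
finger_force: 3.2
```

Run:
```python
from rig import arm,optics
from h import *
s=arm.read_state(); im=optics.get_image("wrist"); sd=optics.get_image("side"); print(s["t"],s["ee_pos"],s["tool_rot"].round(4).tolist(),s["grip_width"],s["finger_force"],s["contact_force"])
a=im["color"][80:320,200:440]; x0,y0=305,129
b=cv2.resize(sd["color"][y0:y0+100,x0:x0+120],(480,400),interpolation=cv2.INTER_CUBIC)
b=cv2.copyMakeBorder(b,0,0,0,0,cv2.BORDER_CONSTANT)
cv2.imwrite("pics/w5.png",np.hstack([cv2.resize(a,(320,400)) ,b])[:,:,::-1])
```

```text
4.55 [ 0.56966194 -0.18080163  0.09171197] [[0.9993, 0.037, 0.0032], [0.037, -0.9993, 0.0001], [0.0032, 0.0, -1.0]] 0.023653514879695983 3.185710161924362 [-0.18936413  0.29146976  0.28096269]
```

View pics/w5.png

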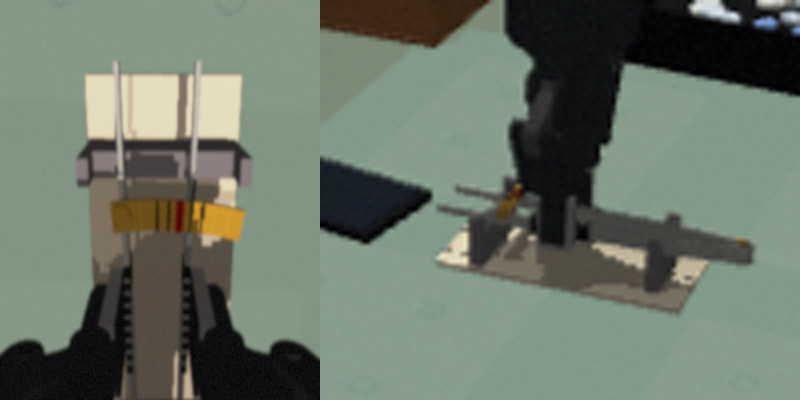

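They are back level on the rest, and the pads are centred on the 105 mm point, so the front pad edge bore the load at about 116 mm. I'll open, move 7 mm back and regrip tighter.

Run:
```python
from rig import arm
from h import *
s=arm.read_state(); move(s,s["ee_pos"]+[-.007,-.0003,-.0025],down(2.0))
```

```text
xyz [-0.0175, 0.0001, 0.0062] rot [0.0001, -0.0012, 0.0006]
```

{"op": "servo_tool", "data": {"rows": [{"rotation":[0,0,0],"xyz":[0,0,0],"hand":-0.2},{"rotation":[0,0,0],"xyz":[0,0,0],"hand":0},{"rotation":[0,0,0],"xyz":[0,0,0],"hand":0},{"rotation":[0,-0.001,0],"xyz":[-0.0175,0,0.005],"hand":0},{"rotation":[0,-0.001,0],"xyz":[-0.0175,0,0.005],"hand":0}]}}

```text
t: 5.15
ee_pos: [0.5612, -0.1813, 0.0892]
tool_rot: [[0.999, 0.037, -0.002], [0.037, -0.999, -0.0], [-0.002, -0.0, -1.0]]
contact_force: [-0.6, -0.2, -0.6]
grip_width: 0.0429
finger_force: 0.0
```

{"op": "servo_tool", "data": {"rows": [{"rotation":[0,0,0],"xyz":[0,0,0],"hand":0},{"rotation":[0,0,0],"xyz":[0,0,0],"hand":0}]}}

```text
t: 5.35
ee_pos: [0.5626, -0.1812, 0.0897]
tool_rot: [[0.999, 0.037, 0.0], [0.037, -0.999, -0.0], [0.0, 0.0, -1.0]]
contact_force: [0.3, 0.6, -0.0]
grip_width: 0.0427
finger_force: 0.0
```

{"op": "servo_tool", "data": {"rows": [{"rotation":[0,0,0],"xyz":[0,0,0],"hand":-0.2},{"rotation":[0,0,0],"xyz":[0,0,0],"hand":-0.38},{"rotation":[0,0,0],"xyz":[0,0,0],"hand":-0.475},{"rotation":[0,0,0],"xyz":[0,0,0],"hand":-0.475},{"rotation":[0,0,0],"xyz":[0,0,0],"hand":-0.475}]}}

```text
t: 5.85
ee_pos: [0.563, -0.1814, 0.0901]
tool_rot: [[0.999, 0.037, 0.001], [0.037, -0.999, -0.0], [0.001, 0.0, -1.0]]
contact_force: [-0.5, 0.0, 5.4]
grip_width: 0.0226
finger_force: 5.1
```

```bash
cat >> h.py <<'E'
def brass(c,win):
    "centroids of brass blobs (area, x, y) inside win=(x0,y0,x1,y1)"
    hsv=cv2.cvtColor(c,cv2.COLOR_RGB2HSV); m=cv2.inRange(hsv,(12,130,70),(28,255,255))
    k=np.zeros_like(m); x0,y0,x1,y1=win; k[y0:y1,x0:x1]=1; m*=k
    n,_,st,ce=cv2.connectedComponentsWithStats(m); return [(int(st[i,4]),*ce[i].round(2)) for i in range(1,n) if st[i,4]>3]
def tool_pt(s,p): return s["ee_pos"]+s["tool_rot"]@np.array(p)
def look(optics,s,dz=.059,dx=.098):
    "brass seen by side and wrist, against a level tweezers (heel dx behind TCP, mid-height dz ahead)"
    sd,w=optics.get_image("side"),optics.get_image("wrist")
    H,S=tool_pt(s,[-dx,0,dz-.006]),tool_pt(s,[.14-dx,0,dz-.007])
    q=proj(sd,[H,S]); print("side expect heel,scale",q.round(1).tolist())
    x0,y0=np.maximum(q.min(0)-25,0).astype(int); x1,y1=(q.max(0)+25).astype(int)
    print("  seen",brass(sd["color"],(x0,y0,x1,y1)))
    print("wrist expect",proj(w,[S],(s["ee_pos"],s["tool_rot"])).round(1).tolist(),"seen",brass(w["color"],(230,60,420,340)))
    return sd,w
E
python3 - <<'E'
from rig import arm,optics
from h import *
s=arm.read_state(); print(s["t"],s["ee_pos"],s["grip_width"],s["finger_force"],s["contact_force"]); look(optics,s)
E
```

```text
5.85 [ 0.56300424 -0.18135914  0.09014651] 0.022599452876289797 5.137556791305542 [-0.49065553  0.014402    5.4283015 ]
side expect heel,scale [[409.4, 189.0], [351.3, 178.0]]
  seen [(27, np.float64(353.04), np.float64(178.07))]
wrist expect [[318.7, 193.5]] seen [(934, np.float64(308.11), np.float64(194.25)), (874, np.float64(361.33), np.float64(196.77))]
```

{"op": "servo_tool", "data": {"rows": [{"rotation":[0,0,0],"xyz":[0,0,-0.005],"hand":-0.475},{"rotation":[0,0,0],"xyz":[0,0,-0.01],"hand":-0.475},{"rotation":[0,0,0],"xyz":[0,0,-0.02],"hand":-0.475},{"rotation":[0,0,0],"xyz":[0,0,-0.03],"hand":-0.475},{"rotation":[0,0,0],"xyz":[0,0,-0.03],"hand":-0.475}]}}

```text
t: 6.45
ee_pos: [0.563, -0.1812, 0.1023]
tool_rot: [[0.999, 0.037, 0.001], [0.037, -0.999, -0.0], [0.001, 0.0, -1.0]]
contact_force: [0.3, 0.1, -0.2]
grip_width: 0.0229
finger_force: 4.0
```

```bash
sed -i 's/(12,130,70),(28/(10,90,70),(30/; s/>3\]/>1]/' h.py
python3 - <<'E'
from rig import arm,optics
from h import *
s=arm.read_state(); print(s["t"],s["ee_pos"],s["grip_width"],s["finger_force"],s["contact_force"]); look(optics,s)
E
```

```text
6.45 [ 0.56299155 -0.18119244  0.10232132] 0.02286320426138096 3.968043476343155 [ 0.274235    0.14188827 -0.1646074 ]
side expect heel,scale [[409.8, 184.3], [351.4, 173.4]]
  seen [(15, np.float64(355.27), np.float64(170.93)), (22, np.float64(350.91), np.float64(176.18)), (4, np.float64(411.0), np.float64(184.75))]
wrist expect [[318.7, 193.5]] seen [(728, np.float64(301.01), np.float64(194.62)), (141, np.float64(323.18), np.float64(194.06)), (96, np.float64(331.03), np.float64(194.06)), (937, np.float64(361.67), np.float64(197.17))]
```

{"op": "servo_tool", "data": {"rows": [{"rotation":[0,0,0],"xyz":[0,0,-0.02],"hand":-0.475},{"rotation":[0,0,0],"xyz":[0,0,-0.05],"hand":-0.475},{"rotation":[0,0,0],"xyz":[0,0,-0.085],"hand":-0.475},{"rotation":[0,0,0],"xyz":[0,0,-0.11],"hand":-0.475},{"rotation":[0,0,0],"xyz":[0,0,-0.12],"hand":-0.475}]}}

```text
t: 7.05
ee_pos: [0.5636, -0.1814, 0.1519]
tool_rot: [[0.999, 0.037, 0.003], [0.037, -0.999, -0.001], [0.003, 0.001, -1.0]]
contact_force: [-0.6, 0.7, 0.0]
grip_width: 0.0222
finger_force: 4.0
```

Run:
```python
from rig import arm,optics
from h import *
s=arm.read_state(); print(s["t"],s["ee_pos"],s["grip_width"],s["finger_force"]); look(optics,s)
move(s,[.5044,.1838,.15],down(-14))
```

```text
7.05 [ 0.56364427 -0.18140599  0.15185524] 0.022182783660522034 3.9677202701568604
side expect heel,scale [[411.2, 164.3], [351.3, 154.0]]
  seen [(3, np.float64(342.0), np.float64(132.0)), (2, np.float64(335.5), np.float64(137.5)), (3, np.float64(326.33), np.float64(138.33)), (36, np.float64(353.31), np.float64(154.36)), (6, np.float64(412.0), np.float64(164.5))]
wrist expect [[318.7, 193.5]] seen [(953, np.float64(306.98), np.float64(194.62)), (945, np.float64(361.66), np.float64(197.59))]
xyz [-0.1144, -0.9179, 0.0033] rot [0.0002, -0.001, 0.0895]
```

Still level. I'll move to the pad next.

{"op": "servo_tool", "data": {"rows": [{"rotation":[0,0,0.004],"xyz":[-0.006,-0.04,0],"hand":-0.475},{"rotation":[0,0,0.012],"xyz":[-0.016,-0.12,0],"hand":-0.475},{"rotation":[0,0,0.022],"xyz":[-0.028,-0.22,0],"hand":-0.475},{"rotation":[0,0,0.032],"xyz":[-0.041,-0.33,0],"hand":-0.475},{"rotation":[0,0,0.043],"xyz":[-0.055,-0.44,0],"hand":-0.475}]}}

```text
t: 7.65
ee_pos: [0.5334, -0.0049, 0.1493]
tool_rot: [[0.995, -0.1, -0.001], [-0.1, -0.995, 0.0], [-0.001, -0.0, -1.0]]
contact_force: [1.4, -0.4, -1.3]
grip_width: 0.0225
finger_force: 4.0
```

{"op": "servo_tool", "data": {"rows": [{"rotation":[0,0,0.011],"xyz":[0.0,-0.11,0],"hand":-0.475},{"rotation":[0,0,0.022],"xyz":[0.003,-0.22,0],"hand":-0.475},{"rotation":[0,0,0.033],"xyz":[0.005,-0.32,0],"hand":-0.475},{"rotation":[0,0,0.041],"xyz":[0.008,-0.4,0],"hand":-0.475},{"rotation":[0,0,0.046],"xyz":[0.01,-0.45,0],"hand":-0.475}]}}

```text
t: 8.15
ee_pos: [0.5551, 0.1764, 0.1494]
tool_rot: [[0.971, -0.238, -0.0], [-0.238, -0.971, 0.002], [-0.001, -0.001, -1.0]]
contact_force: [-0.4, 0.4, 0.5]
grip_width: 0.0225
finger_force: 4.0
```

Run:
```python
from rig import arm,optics
from h import *
s=arm.read_state(); print(s["t"],s["ee_pos"],s["tool_rot"].round(4).tolist(),s["grip_width"],s["finger_force"]); 
move(s,[.5044,.1838,.15],down(-14))
```

```text
8.15 [0.5551183  0.17641255 0.14942874] [[0.9713, -0.2377, -0.0004], [-0.2377, -0.9713, 0.0015], [-0.0007, -0.0014, -1.0]] 0.02252943005672958 3.96866574883461
xyz [-0.1276, 0.0122, -0.0014] rot [-0.0004, 0.0002, 0.0014]
```

{"op": "servo_tool", "data": {"rows": [{"rotation":[0,0,0.001],"xyz":[-0.03,0.004,0],"hand":-0.475},{"rotation":[0,0,0.001],"xyz":[-0.08,0.01,0],"hand":-0.475},{"rotation":[0,0,0.001],"xyz":[-0.12,0.012,0],"hand":-0.475},{"rotation":[0,0,0.001],"xyz":[-0.128,0.012,0],"hand":-0.475},{"rotation":[0,0,0.001],"xyz":[-0.128,0.012,0],"hand":-0.475}]}}

```text
t: 8.65
ee_pos: [0.5045, 0.1796, 0.1495]
tool_rot: [[0.97, -0.243, -0.0], [-0.243, -0.97, -0.001], [-0.0, 0.001, -1.0]]
contact_force: [0.6, 0.2, 0.3]
grip_width: 0.0222
finger_force: 4.0
```

Run:
```python
from rig import arm,optics
from h import *
s=arm.read_state(); print(s["t"],s["ee_pos"],s["tool_rot"].round(4).tolist(),s["grip_width"],s["finger_force"]); 
sd,w=look(optics,s); pose=(s["ee_pos"],s["tool_rot"])
hsv=cv2.cvtColor(w["color"],cv2.COLOR_RGB2HSV); m=cv2.inRange(hsv,(100,120,60),(130,255,255)); m[260:]=0
n,l,st,ce=cv2.connectedComponentsWithStats(m); 
for i in range(1,n):
    if st[i,4]>50:
        y,x=np.nonzero(l==i); W=at_z(w,np.c_[x,y],np.full(len(x),.009),pose); e,v=np.linalg.eigh(np.cov(W[:,:2].T))
        print("blue",st[i].tolist(),W.mean(0),4*np.sqrt(e),np.degrees(np.arctan2(v[1,1],v[0,1])))
print("tip expect px",proj(w,[tool_pt(s,[.082,y,.059]) for y in(-.012,.012)],pose))
cv2.imwrite("pics/w6.png",w["color"][40:290,180:480,::-1].repeat(2,0).repeat(2,1))
```

```text
8.65 [0.50446298 0.17960246 0.1495345 ] [[0.97, -0.2433, -0.0004], [-0.2433, -0.97, -0.0008], [-0.0002, 0.0008, -1.0]] 0.022157038807651908 3.9688821136951447
side expect heel,scale [[371.9, 275.1], [302.8, 240.9]]
  seen [(5, np.float64(314.4), np.float64(236.8)), (7, np.float64(298.43), np.float64(247.0)), (13, np.float64(373.31), np.float64(275.0)), (55, np.float64(279.09), np.float64(294.2))]
wrist expect [[318.9, 193.1]] seen [(892, np.float64(245.29), np.float64(133.91)), (1109, np.float64(308.62), np.float64(194.55)), (1043, np.float64(362.7), np.float64(197.3))]
blue [299, 84, 30, 43, 949] [0.58405554 0.16309192 0.009     ] [0.0203441  0.02801834] 161.790443410109
tip expect px [[291.1052451   99.1314978 ]
 [346.92397556  99.16206213]]
```

View pics/w6.png

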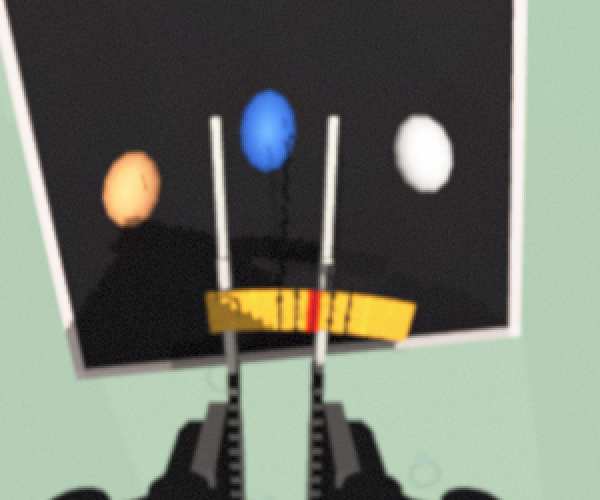

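The wrist view shows the blades level over the pad, with the tips at about (287,98) and (347,98). The blue stone's centre is near (314,105), and the tips are 2 px left of the tool line. Next I'll fit the stone's heading more robustly.

```bash
cat >> h.py <<'E'
def stone(im,win,pose=None,z=.0075):
    x0,y0,x1,y1=win; c=cv2.resize(im["color"][y0:y1,x0:x1],None,fx=4,fy=4,interpolation=cv2.INTER_CUBIC)
    d=cv2.GaussianBlur(c[:,:,2].astype(float)-c[:,:,0],(0,0),2); m=(d>.45*np.percentile(d,99)).astype(np.uint8)
    n,l,st,ce=cv2.connectedComponentsWithStats(m); i=1+np.argmax(st[1:,4])
    k=cv2.findContours((l==i).astype(np.uint8),cv2.RETR_EXTERNAL,cv2.CHAIN_APPROX_NONE)[0][0]
    h=cv2.convexHull(k).reshape(-1,2); f=np.zeros(l.shape,np.uint8); cv2.fillConvexPoly(f,h,1)
    y,x=np.nonzero(f); W=at_z(im,np.c_[(x+.5)/4-.5+x0,(y+.5)/4-.5+y0],np.full(len(x),z),pose)
    e,v=np.linalg.eigh(np.cov(W[:,:2].T)); a=np.degrees(np.arctan(v[1,1]/v[0,1]))
    return W.mean(0).round(4),(4*np.sqrt(e)).round(4),round(a,1)
E
python3 - <<'E'
from rig import arm,optics
from h import *
s=arm.read_state(); pose=(s["ee_pos"],s["tool_rot"])
for z in (.005,.0075):
    w,t,sd=[optics.get_image(n) for n in("wrist","top","side")]
    print(stone(w,(294,75,336,135),pose,z), stone(sd,(276,262,302,288),None,z))
    t0=dict(t); t0["color"]=cv2.imread("pics/top0.png")[:,:,::-1]; print(stone(t0,(236,210,260,236),None,z))
print(proj(sd,[[.584,.163,.008]]))
E
```

```text
(array([0.5851, 0.1631, 0.005 ]), array([0.0197, 0.0277]), np.float64(-18.7)) (array([0.5855, 0.1587, 0.005 ]), array([0.0206, 0.0298]), np.float64(-32.9))
(array([0.5839, 0.1644, 0.005 ]), array([0.0186, 0.026 ]), np.float64(-18.6))
(array([0.5851, 0.1627, 0.0075]), array([0.0195, 0.0273]), np.float64(-18.7)) (array([0.5838, 0.1613, 0.0075]), array([0.0205, 0.0296]), np.float64(-32.9))
(array([0.5839, 0.164 , 0.0075]), array([0.0185, 0.0259]), np.float64(-18.6))
[[287.56231445 274.57419122]]
```

Run:
```python
from rig import arm
from h import *
s=arm.read_state(); print(s["ee_pos"]); move(s,[.507,.1892,.115],down(-19))
```

```text
[0.505272   0.18007232 0.14961428]
xyz [-0.0014, -0.0232, 0.0865] rot [-0.0, -0.0, 0.0271]
```

{"op": "servo_tool", "data": {"rows": [{"rotation":[0,0,0.01],"xyz":[0,-0.01,0.02],"hand":-0.475},{"rotation":[0,0,0.02],"xyz":[-0.001,-0.018,0.05],"hand":-0.475},{"rotation":[0,0,0.027],"xyz":[-0.0014,-0.023,0.075],"hand":-0.475},{"rotation":[0,0,0.027],"xyz":[-0.0014,-0.023,0.0865],"hand":-0.475},{"rotation":[0,0,0.027],"xyz":[-0.0014,-0.023,0.0865],"hand":-0.475}]}}

```text
t: 9.55
ee_pos: [0.5061, 0.1893, 0.1144]
tool_rot: [[0.946, -0.324, -0.001], [-0.324, -0.946, -0.001], [-0.001, 0.001, -1.0]]
contact_force: [0.0, 0.8, 0.2]
grip_width: 0.0225
finger_force: 4.0
```

```bash
cat >> h.py <<'E'
def tips(w,rows=(102,106,110,114,118,150,170,178)):
    "bright blade spans per row: centre columns left/right"
    g=w["color"].astype(int); out=[]
    for r in rows:
        q=g[r,250:390]; m=(q.min(1)>110)&(q.max(1)-q.min(1)<45); x=250+np.nonzero(m)[0]
        sp=np.split(x,np.nonzero(np.diff(x)>2)[0]+1); out.append((r,[(int(a[0]),int(a[-1])) for a in sp if len(a)>1]))
    return out
E
python3 - <<'E'
from rig import arm,optics
from h import *
s=arm.read_state(); print(s["t"],s["ee_pos"],s["tool_rot"].round(4).tolist(),s["grip_width"],s["finger_force"]); 
sd,w=look(optics,s); pose=(s["ee_pos"],s["tool_rot"])
print(tips(w,(92,94,96,98,100,102,110,130,150,170)))
print("tip expect",proj(w,[tool_pt(s,[.082,y,.059]) for y in(-.0115,.0115)],pose).round(1).tolist())
print(stone(w,(292,80,340,150),pose,.005))
move(s,[.507,.1892,.0855],down(-19))
E
```

```text
9.55 [0.50613954 0.18926444 0.11443887] [[0.9462, -0.3237, -0.0013], [-0.3237, -0.9462, -0.0007], [-0.001, 0.0011, -1.0]] 0.02247621442946718 3.968190774321556
side expect heel,scale [[364.5, 299.3], [301.6, 259.8]]
  seen [(68, np.float64(278.59), np.float64(294.04)), (13, np.float64(365.54), np.float64(299.15))]
wrist expect [[318.9, 193.0]] seen [(789, np.float64(243.39), np.float64(141.97)), (1135, np.float64(308.59), np.float64(194.39)), (1076, np.float64(362.85), np.float64(197.44))]
[(92, []), (94, []), (96, []), (98, [(285, 289), (344, 348)]), (100, [(285, 290), (344, 349)]), (102, [(285, 290), (343, 349)]), (110, [(285, 291), (343, 348)]), (130, [(287, 292), (342, 347)]), (150, [(288, 293), (341, 346)]), (170, [(288, 294), (340, 346)])]
tip expect [[292.3, 99.0], [345.8, 99.0]]
(array([0.5844, 0.163 , 0.005 ]), array([0.0201, 0.0267]), np.float64(-18.1))
xyz [0.0022, -0.0006, 0.0723] rot [0.0004, 0.0003, 0.0006]
```

```bash
cat >> h.py <<'E'
def tipfit(w,s,dz=.0565):
    pose=(s["ee_pos"],s["tool_rot"]); z=s["ee_pos"][2]-dz
    T=tips(w,range(94,178)); T=[(r,x) for r,x in T if len(x)==2 and x[0][0]<305 and x[1][0]>320]
    r=np.array([t[0] for t in T]); m=np.array([np.mean(t[1]) for t in T])
    W=at_z(w,np.c_[m,r],np.full(len(r),z),pose); d=np.polyfit(W[:,0],W[:,1],1)[0]
    W[0,1]=np.polyval(np.polyfit(W[:,0],W[:,1],1),W[0,0])
    a,b=at_z(w,[[T[1][1][0][1]+.5,T[1][0]],[T[1][1][1][0]-.5,T[1][0]]],[z]*2,pose)
    print("row0",r[0],"tip",W[0].round(4),"heading",np.degrees(np.arctan(d)).round(2),"inner gap",np.linalg.norm(a-b).round(4)); return W[0]
E
python3 - <<'E'
from rig import arm,optics
from h import *
s=arm.read_state(); w=optics.get_image("wrist"); t=tipfit(w,s); print("stone",stone(w,(292,80,340,150),(s["ee_pos"],s["tool_rot"]),.005))
p=s["ee_pos"]+[.5846,.1634,0]-[t[0],t[1],0]; p[2]=.0855; print(s["ee_pos"],p); move(s,p,down(-19))
E
```

```text
row0 98 tip [0.5849 0.1636 0.0588] heading -18.86 inner gap 0.0223
stone (array([0.5849, 0.1631, 0.005 ]), array([0.0201, 0.0271]), np.float64(-18.5))
[0.50674111 0.18937981 0.11525893] [0.50639333 0.18920714 0.0855    ]
xyz [-0.0007, 0.0007, 0.0744] rot [-0.0, -0.0, 0.0005]
```

{"op": "servo_tool", "data": {"rows": [{"rotation":[0,0,0.001],"xyz":[0,0,0.015],"hand":-0.475},{"rotation":[0,0,0.001],"xyz":[0,0,0.035],"hand":-0.475},{"rotation":[0,0,0.001],"xyz":[0,0,0.055],"hand":-0.475},{"rotation":[0,0,0.001],"xyz":[0,0,0.069],"hand":-0.475},{"rotation":[0,0,0.001],"xyz":[0,0,0.074],"hand":-0.475}]}}

```text
t: 10.2
ee_pos: [0.506, 0.1891, 0.0844]
tool_rot: [[0.945, -0.327, -0.002], [-0.327, -0.945, -0.001], [-0.001, 0.001, -1.0]]
contact_force: [-0.1, -0.4, -0.4]
grip_width: 0.0225
finger_force: 4.0
```

{"op": "servo_tool", "data": {"rows": [{"rotation":[0,0,0],"xyz":[0,0,0],"hand":-0.475},{"rotation":[0,0,0],"xyz":[0,0,0],"hand":-0.475},{"rotation":[0,0,0],"xyz":[0,0,0],"hand":-0.475}]}}

```text
t: 10.5
ee_pos: [0.5068, 0.1895, 0.0858]
tool_rot: [[0.945, -0.328, 0.001], [-0.328, -0.945, 0.0], [0.0, -0.0, -1.0]]
contact_force: [-0.2, 0.7, -0.3]
grip_width: 0.0228
finger_force: 4.0
```

Run:
```python
from rig import arm,optics
from h import *
s=arm.read_state(); print(s["t"],s["ee_pos"],s["tool_rot"].round(4).tolist(),s["grip_width"],s["finger_force"]); 
sd,w=look(optics,s); t=tipfit(w,s); print("stone",stone(w,(292,70,340,150),(s["ee_pos"],s["tool_rot"]),.005))
```

```text
10.5 [0.5068393  0.18946842 0.08576465] [[0.9448, -0.3276, 0.0006], [-0.3276, -0.9448, 0.0002], [0.0005, -0.0004, -1.0]] 0.022790237521809642 3.969281315803528
side expect heel,scale [[363.3, 313.5], [301.9, 272.9]]
  seen [(67, np.float64(278.54), np.float64(294.07)), (14, np.float64(364.43), np.float64(313.57))]
wrist expect [[318.9, 193.0]] seen [(583, np.float64(236.85), np.float64(148.28)), (1153, np.float64(308.47), np.float64(194.45)), (1085, np.float64(363.0), np.float64(197.54))]
row0 98 tip [0.5849 0.1634 0.0293] heading -19.1 inner gap 0.0224
stone (array([0.5851, 0.163 , 0.005 ]), array([0.0201, 0.028 ]), np.float64(-17.9))
```

{"op": "servo_tool", "data": {"rows": [{"rotation":[0,0,-0.003],"xyz":[0,0.0025,0],"hand":-0.475},{"rotation":[0,0,-0.003],"xyz":[0,0.0025,0],"hand":-0.49},{"rotation":[0,0,-0.003],"xyz":[0,0.0025,0],"hand":-0.505},{"rotation":[0,0,-0.003],"xyz":[0,0.0025,0],"hand":-0.513},{"rotation":[0,0,-0.003],"xyz":[0,0.0025,0],"hand":-0.513}]}}

```text
t: 11.1
ee_pos: [0.5063, 0.1884, 0.0855]
tool_rot: [[0.948, -0.319, -0.0], [-0.319, -0.948, -0.0], [-0.0, 0.0, -1.0]]
contact_force: [-0.1, 0.9, -1.4]
grip_width: 0.0209
finger_force: 4.9
```

{"op": "servo_tool", "data": {"rows": [{"rotation":[0,0,0],"xyz":[0,0,0],"hand":-0.513},{"rotation":[0,0,0],"xyz":[0,0,0],"hand":-0.513},{"rotation":[0,0,0],"xyz":[0,0,0],"hand":-0.513}]}}

```text
t: 11.4
ee_pos: [0.5063, 0.1884, 0.0855]
tool_rot: [[0.948, -0.319, 0.0], [-0.319, -0.948, 0.0], [0.0, -0.0, -1.0]]
contact_force: [0.2, 0.8, -0.1]
grip_width: 0.0208
finger_force: 4.9
```

Run:
```python
from rig import arm,optics
from h import *
s=arm.read_state(); print(s["t"],s["ee_pos"],s["tool_rot"].round(4).tolist(),s["grip_width"],s["finger_force"]); 
sd,w=look(optics,s); t=tipfit(w,s); print("stone",stone(w,(292,70,340,150),(s["ee_pos"],s["tool_rot"]),.005))
cv2.imwrite("pics/w7.png",cv2.resize(w["color"][80:220,260:400],(560,560),interpolation=cv2.INTER_CUBIC)[:,:,::-1])
```

```text
11.4 [0.50630479 0.18840799 0.0854848 ] [[0.9478, -0.3187, 0.0001], [-0.3187, -0.9478, 0.0], [0.0001, -0.0, -1.0]] 0.02082599786596788 4.921365603804588
side expect heel,scale [[364.3, 313.0], [302.3, 272.9]]
  seen [(55, np.float64(279.09), np.float64(294.2)), (11, np.float64(365.36), np.float64(312.91))]
wrist expect [[318.9, 193.0]] seen [(533, np.float64(235.88), np.float64(147.09)), (1148, np.float64(310.95), np.float64(194.49)), (1103, np.float64(364.89), np.float64(197.96))]
row0 98 tip [0.5846 0.163  0.029 ] heading -18.58 inner gap 0.0198
stone (array([0.5851, 0.163 , 0.005 ]), array([0.0201, 0.028 ]), np.float64(-17.9))
```

View pics/w7.png

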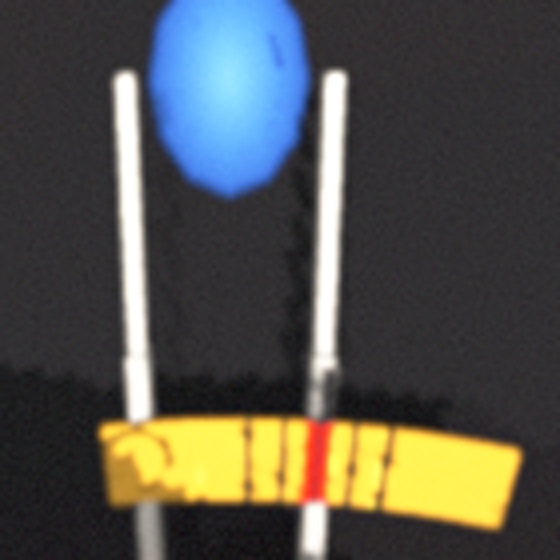

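The picture shows the pointer (about (325,385) in the crop) in line with the red band (about (318,460), running along the blade), and the tips either side of the stone. I'll hold it there.

{"op": "servo_tool", "data": {"rows": [{"rotation":[0,0,0],"xyz":[0,0,0],"hand":-0.513},{"rotation":[0,0,0],"xyz":[0,0,0],"hand":-0.513},{"rotation":[0,0,0],"xyz":[0,0,0],"hand":-0.513},{"rotation":[0,0,0],"xyz":[0,0,0],"hand":-0.513},{"rotation":[0,0,0],"xyz":[0,0,0],"hand":-0.513}]}}

```text
t: 12.0
ee_pos: [0.5063, 0.1884, 0.0855]
tool_rot: [[0.948, -0.319, 0.0], [-0.319, -0.948, 0.0], [0.0, -0.0, -1.0]]
contact_force: [-0.2, 1.0, -0.8]
grip_width: 0.0208
finger_force: 4.9
```

{"op": "servo_tool", "data": {"rows": [{"rotation":[0,0,0],"xyz":[0,0,0],"hand":-0.513},{"rotation":[0,0,0],"xyz":[0,0,0],"hand":-0.513},{"rotation":[0,0,0],"xyz":[0,0,0],"hand":-0.513},{"rotation":[0,0,0],"xyz":[0,0,0],"hand":-0.513},{"rotation":[0,0,0],"xyz":[0,0,0],"hand":-0.513}]}}

```text
t: 12.5
ee_pos: [0.5063, 0.1884, 0.0855]
tool_rot: [[0.948, -0.319, 0.0], [-0.319, -0.948, -0.0], [0.0, 0.0, -1.0]]
contact_force: [-0.5, -0.1, -1.0]
grip_width: 0.0206
finger_force: 4.9
```

{"op": "servo_tool", "data": {"rows": [{"rotation":[0,0,0],"xyz":[0,0,0],"hand":-0.513},{"rotation":[0,0,0],"xyz":[0,0,0],"hand":-0.513},{"rotation":[0,0,0],"xyz":[0,0,0],"hand":-0.513},{"rotation":[0,0,0],"xyz":[0,0,0],"hand":-0.513},{"rotation":[0,0,0],"xyz":[0,0,0],"hand":-0.513}]}}

```text
t: 13.0
ee_pos: [0.5063, 0.1884, 0.0855]
tool_rot: [[0.948, -0.319, 0.0], [-0.319, -0.948, 0.0], [0.0, -0.0, -1.0]]
contact_force: [-0.4, 0.4, -0.1]
grip_width: 0.0206
finger_force: 4.9
```

{"op": "servo_tool", "data": {"rows": [{"rotation":[0,0,0],"xyz":[0,0,0],"hand":-0.513},{"rotation":[0,0,0],"xyz":[0,0,0],"hand":-0.513},{"rotation":[0,0,0],"xyz":[0,0,0],"hand":-0.513},{"rotation":[0,0,0],"xyz":[0,0,0],"hand":-0.513},{"rotation":[0,0,0],"xyz":[0,0,0],"hand":-0.513}]}}

```text
t: 13.5
ee_pos: [0.5063, 0.1884, 0.0855]
tool_rot: [[0.948, -0.319, 0.0], [-0.319, -0.948, -0.0], [0.0, 0.0, -1.0]]
contact_force: [0.4, 0.4, -0.5]
grip_width: 0.0209
finger_force: 4.9
```

{"op": "servo_tool", "data": {"rows": [{"rotation":[0,0,0],"xyz":[0,0,0],"hand":-0.513},{"rotation":[0,0,0],"xyz":[0,0,0],"hand":-0.513},{"rotation":[0,0,0],"xyz":[0,0,0],"hand":-0.513},{"rotation":[0,0,0],"xyz":[0,0,0],"hand":-0.513},{"rotation":[0,0,0],"xyz":[0,0,0],"hand":-0.513}]}}

```text
t: 14.0
ee_pos: [0.5063, 0.1884, 0.0855]
tool_rot: [[0.948, -0.319, 0.0], [-0.319, -0.948, 0.0], [0.0, -0.0, -1.0]]
contact_force: [-0.5, -0.7, -0.4]
grip_width: 0.0209
finger_force: 4.9
```

Run:
```python
from rig import arm,optics
from h import *
s=arm.read_state(); print(s["t"],s["ee_pos"],s["grip_width"],s["finger_force"]); 
sd,w=look(optics,s); tipfit(w,s); print("stone",stone(w,(292,70,340,150),(s["ee_pos"],s["tool_rot"]),.005))
c=w["color"].astype(int); m=(c[...,0]>150)&(c[...,1]<90)
for r in range(170,206,3): x=np.nonzero(m[r,310:370])[0]+310; print(r,x.mean().round(1) if len(x) else None, c[r,334:349].sum(1).tolist() if r<188 else "")
print(arm.hand_in())
```

```text
14.0 [0.50629477 0.18838242 0.08549969] 0.020934671587743713 4.921147897839546
side expect heel,scale [[364.3, 313.0], [302.3, 272.9]]
  seen [(55, np.float64(279.09), np.float64(294.2)), (11, np.float64(365.36), np.float64(312.91))]
wrist expect [[318.9, 193.0]] seen [(529, np.float64(235.81), np.float64(146.94)), (1152, np.float64(310.98), np.float64(194.47)), (1102, np.float64(365.0), np.float64(197.98))]
row0 98 tip [0.5845 0.163  0.029 ] heading -18.6 inner gap 0.0198
stone (array([0.5851, 0.1629, 0.005 ]), array([0.0201, 0.028 ]), np.float64(-17.9))
170 None [105, 119, 181, 328, 552, 719, 747, 750, 731, 614, 361, 171, 129, 136, 144]
173 None [87, 101, 184, 328, 520, 635, 568, 412, 305, 293, 279, 203, 149, 135, 144]
176 None [69, 80, 163, 272, 386, 430, 380, 251, 210, 208, 176, 125, 112, 96, 122]
179 None [81, 92, 205, 369, 507, 544, 421, 266, 185, 172, 112, 76, 55, 76, 54]
182 None [52, 104, 221, 381, 509, 528, 426, 282, 199, 159, 114, 69, 74, 66, 79]
185 340.7 [486, 470, 429, 408, 380, 327, 282, 286, 333, 375, 389, 355, 328, 286, 224]
188 339.5 
191 339.0 
194 338.5 
197 338.5 
200 338.5 
203 337.5 
the job is handed in; nothing more can be done
None
```

I handed the job in at 14.0 s: the tweezers are held level and in line over the blue moonstone, about 1 cm clear, with tips about 20 mm apart, pointer in the red band, held steady over 2.5 s. My first lift tipped the heel down about 35°, so I lowered them back onto the rest and regripped 7 mm nearer the hinge.

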